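# Load the indexing test table and turn it to the test head

## Task

Put the loose power adapter into the empty nest of the indexing table, flat on the table with its cable stub pointing outwards like the other two. Then turn the table by its upright handle until the nest you loaded stands under the test head and the table has clicked home in its detent, and let go. Do not knock the test head, and leave the other things on the bench alone.

Things in the scene. Friction and masses are not known exactly. Their poses are not given: they have to be found in the camera images.
- adapter: The loose black power adapter on the bench, left of the bench power supply: a block 46 mm wide (its x), 72 mm long (y from -34 to +38 mm), 34 mm high, 0.14 kg; a thin cable stub sticks 18 mm out of its -y end, two prongs 14 mm out of its +y end. Origin on the underside, z up. Take it by its 46 mm width. Two fixed ones of the same shape sit in the table's other nests.
- cable_end (a point): Point on the cable stub of the loose adapter, 48 mm from the adapter's origin along its -y, 17 mm above its underside.
- indexer: Fixed grey base of the indexing table, a disc of 244 mm diameter on the bench, at a yaw of -0.05 to 0.5. Origin at the centre of its underside, on the table's axis of rotation; its +x points from the axis to the test head. A low housing (38 mm high) of the spring detent lies at its -x edge, out to 157 mm.
- test_head: Fixed test head; origin and axes as indexer. A column 50 mm wide stands at x = 132 to 152 mm; from its top an arm 36 mm wide reaches inwards to x = 42 mm, 122 to 138 mm above the bench; below it a black contact block with brass pins at x = 50 to 94 mm, down to 83 mm above the bench. Seated adapters (top at 72 mm) pass below it, the gripper does not: load the nest away from it.
- table (a joint): Angle of the table about the base's vertical axis, rad, counter-clockwise from above positive. 0: empty nest along the base's +x, under the test head, in a detent. Starts at -2.35 to -1.75; stops at -2.45 and 0.35. Spring detents at -2.094 and 0 take about 6 N at the handle; elsewhere 1 N of friction holds it. Let go within 0.05 of a detent, it clicks home by itself.
- nest (a point): Where the adapter's origin belongs in the empty nest: on the table's top, 38 mm above the bench, 59 mm from the axis; x points radially outwards, z up. The adapter's -y goes along this +x (adapter yaw = nest yaw + pi/2). Four L-shaped grey corners 14 mm high leave 3 mm play on each side of the 46 x 72 mm block; the middle 52 mm of its long sides is open for fingers.
- handle (a point): Top centre of the only upright handle, a round steel post of 16 mm diameter that stands 72 mm above the table's top (top 110 mm above the bench, neighbouring adapters 72 mm), 90 mm from the axis, on the far side of the axis from the empty nest. It turns with the table; being round, it may turn in the fingers.
- axis (a point): Centre of the table's top face, on its axis of rotation, 38 mm above the bench; its x axis turns with the table and points to the empty nest.
- jar: Bystander: glass jar of screws with a metal lid, 59 mm wide and 73 mm high, right of the table towards the robot. Origin under its centre.
- reel: Bystander: reel of solder wire, 58 mm diameter, 45 mm high, left of the table towards the robot. Origin under its centre.
- flux: Bystander: low round tin, 48 mm diameter, 21 mm high, behind the loose adapter. Origin under its centre.

How it is judged:
On the way, in this order (a step that is already met when the one before it is completed fails the run):
1. the adapter lies in the empty nest, cable stub outwards, let go of, with the nest still away from the test head (x of adapter in the frame of nest between -0.005 and 0.005 m and y of adapter in the frame of nest between -0.005 and 0.005 m and z of adapter in the frame of nest between -0.005 and 0.005 m and angle between adapter's own z axis and vertical below 0.06 rad and x of cable_end in the frame of nest above 0.04 m and contact force between the fingers and adapter below 0.1 N and value of joint table below -0.6 rad), for 0.2 s.
2. the table is turned until the loaded nest is under the test head, in its detent (x of adapter in the frame of nest between -0.005 and 0.005 m and y of adapter in the frame of nest between -0.005 and 0.005 m and z of adapter in the frame of nest between -0.005 and 0.005 m and angle between adapter's own z axis and vertical below 0.06 rad and x of cable_end in the frame of nest above 0.04 m and value of joint table between -0.035 and 0.035 rad), for 0.2 s.
At the end, for the whole second after the job is handed in: The adapter lies flat in the nest that was empty (within 5 mm of the nest point sideways and in height, tilted less than 0.06 rad, cable stub outwards), the table rests within 0.035 rad of 0 (nest under the test head, in the detent), and all is at rest and released (all of step 2 and velocity of joint table between -0.05 and 0.05 rad/s and linear speed of adapter below 0.02 m/s); the robot touches nothing.
It fails at once if the test head is knocked (more than 10 N) (contact force between anything else and test_head above 10 N).
It fails at once if the jar, the reel or the tin is moved more than 30 mm (distance of any of jar, reel, flux from where it was at the start of the episode above 0.03 m).
It also fails if it takes over 67 s, if anything falls off the work surface, if the arm or the gripper's body presses on something with over 40 N, if the wrist force passes 120 N, or if a joint passes its speed limit or range.

## Robot

A 6-joint arm with a two-finger parallel gripper is mounted at the origin on a cart in front of the work surface, level with it; the furniture and walls round the work are solid. World frame = base frame: x ahead of the robot, y to its left, z up, the work surface at z = 0. Lengths are in m, angles in rad, forces in N, time in s.
With the tool pointing down it reaches from about 0.35 to 0.975 m from the base axis. Payload 4.9 kg.
Tool frame: the origin (TCP) lies midway between the tips of the shut fingers; the grasp point (between the pads) lies 19 mm behind it (ctrl.tcp_to_grasp is the distance from the TCP to the grasp point, in m); z points along the fingers, y is the line along which they close (so a half turn about z gives the same grasp; the last joint's range is limited). The gripper opens to 85 mm and grips with 20 to 120 N. Pads are 22 mm wide; open, the fingers measure 114 mm over their backs; the gripper's body (76 mm by 85 mm) begins 54 mm behind the grasp point. The pads swing forward as they close: fully open they stand 13 mm farther back than shut.
Start: joints at [1.163, 0.053, 1.613, -0, 1.476, -0.119], TCP at [0.178, 0.599, 0.231] pointing down, gripper open.
Joint ranges: [-3.01, 3.01], [-1.01, 2.22], [0.06, 2.58], [-1.02, 4.17], [0.09, 2.62], [-3.14, 3.14]. Speed limits (rad/s): [2.57, 2.57, 3.14, 3.14, 3.14, 3.14].

## Interface

Orientations are given as a rotation vector (axis times angle).
In Python, from station import ctrl gives the robot as it stands.
- The arm moves only by the shell command python3 jog.py 'ROWS' [FORCE]. ROWS is 1 to 20 rows, parted by a bar, with the numbers parted by commas; each row has 7 numbers: the finger opening in m, then dx, dy, dz in parts of the range, where 1.0 means 0.8 m, then a rotation vector rx, ry, rz in a scale on which 1.0 is pi rad; each row is the pose to reach, as a shift and turn from the pose commanded when the command began, along the tool's axes at that moment; what a row does not reach only later rows make up. A row lasts 1/12 s, in which the tool goes at most 0.0417 m and 0.125 rad, less where a joint would pass 70% of its speed; a pose out of reach is approached as far as the arm can. The fingers move at their own pace and stop on an object; FORCE is the grip in N (left out, the last holds). Time passes only in rows, so rows that do not move let the fingers close. It prints the time, the measured TCP pose, the force, the opening and the grip force at its end. Shift and turn numbers lie between -1 and 1, and a call with a number outside is refused. Input that does not fit is refused with a message, and nothing moves.
- ctrl.get_obs(): the state, without advancing time (a new reading comes with each control period).
- ctrl.get_image(name): name is "side" or "top" or "wrist"; returns the picture (400x640x3 uint8, red, green, blue); there is no depth.
- ctrl.camera_params(name): a dict with "fx", "fy", "cx", "cy" (pixels), "T" (4x4, takes a point from camera to world coordinates); the wrist camera has in their place "tool_from_camera" (4x4, takes a point from camera to tool coordinates, whose origin is the TCP and whose axes are the flange's). Camera axes: x right, y down, z forward; pixel columns grow to the right and rows downward; lengths in m; the calibration is good to about 2 mm. A picture is of the moment at which its call begins: read the wrist's pose just before it. camera_params takes no time and is no camera call.
- ctrl.finish_job(): hands the job in; it is judged then, once.
The state is a dict: "t": time; "q": joint angles; "dq": joint speeds; "effort": joint torques, N m; "tool_pos": TCP position; "tool_rot": TCP orientation; "contact_force": force on the tool from outside, world axes, zero at the start; "wrist_torque": the same for the moment, N m; "opening": finger opening in m; "grip_force": force on a finger pad.
Only numpy, scipy, OpenCV 4.12 (cv2) and the standard library are available. Lean on these libraries where they do the work, as an engineer would, in place of code of your own. Each camera call takes 0.05 s, during which the arm holds its last target. There are 200 camera calls.

## Working session

There is one attempt and no reset: what is moved stays moved. The work goes in short steps, Python scripts to look and compute and a shell command to move; the robot and the scene stay as the last step left them, time stands still between calls to the robot, and variables do not carry over. Pictures are saved under pics/ and viewed, at most 10 in all, crops included, and the job is handed in when it is done.

```bash
ls; mkdir -p pics
python3 - <<'E'
from station import ctrl
import cv2,numpy as np
np.set_printoptions(precision=4,suppress=True)
for n in("top","side"):
    cv2.imwrite(f"pics/{n}0.png",ctrl.get_image(n)[:,:,::-1]); print(n,ctrl.camera_params(n))
print(ctrl.camera_params("wrist")); o=ctrl.get_obs(); print(o)
E
```

```text
jog.py
pics
station.py
top {'fx': 431.1383644606225, 'fy': 431.1383644606225, 'cx': 317.83542180151403, 'cy': 198.08271470074627, 'T': array([[ 0.0104, -0.9829,  0.1839,  0.3095],
       [-0.9996, -0.0147, -0.0221, -0.2261],
       [ 0.0244, -0.1836, -0.9827,  1.2901],
       [ 0.    ,  0.    ,  0.    ,  1.    ]])}
side {'fx': 373.7741880440657, 'fy': 373.7741880440657, 'cx': 318.1003048877349, 'cy': 202.2242730009411, 'T': array([[-0.9818, -0.0946,  0.165 ,  0.319 ],
       [-0.1888,  0.5899, -0.7851,  0.6941],
       [-0.023 , -0.8019, -0.597 ,  0.7877],
       [ 0.    ,  0.    ,  0.    ,  1.    ]])}
{'fx': 323.94958551127297, 'fy': 323.94958551127297, 'cx': 319.5855682139356, 'cy': 203.18338287726678, 'tool_from_camera': array([[ 0.0019, -0.9642, -0.265 ,  0.0674],
       [ 1.    ,  0.002 ,  0.    ,  0.0004],
       [ 0.0005, -0.265 ,  0.9642, -0.1441],
       [ 0.    ,  0.    ,  0.    ,  1.    ]])}
{'t': 0.1, 'q': array([ 1.163 ,  0.0533,  1.6142,  0.    ,  1.476 , -0.119 ]), 'dq': array([ 0.0019, -0.0013, -0.0047, -0.0008,  0.0006, -0.0008]), 'effort': array([  0.0002, -39.4903, -37.1363,  -0.0001,   0.0039,  -0.    ]), 'tool_pos': array([0.1778, 0.5986, 0.2302]), 'tool_rot': array([-0.452 , -3.1084,  0.0029]), 'contact_force': array([0.3774, 0.1103, 0.067 ]), 'wrist_torque': array([0.0248, 0.0413, 0.0389]), 'grip_force': 0.0, 'opening': 0.08553816085889944}
```

View pics/top0.png

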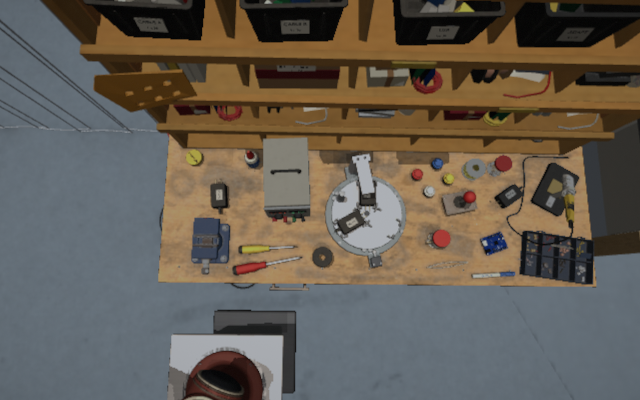

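View pics/side0.png

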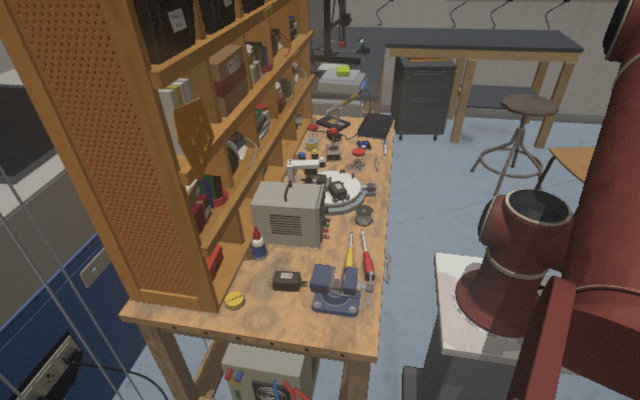

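The top picture shows the loose adapter at about (219,196) with the tin at (194,157). The table is centred at about (367,215), the test head at (363,170), the reel at (323,257) and the jar at (440,239). The side picture shows the adapter at (287,281) and the table at (335,188). Next, a zoomed top crop and coarse positions.

```bash
cat > h.py <<'E'
import numpy as np,cv2
from scipy.spatial.transform import Rotation as R
from station import ctrl
np.set_printoptions(precision=4,suppress=True)
def cam(n,o=None):
    p=ctrl.camera_params(n); K=np.array([[p['fx'],0,p['cx']],[0,p['fy'],p['cy']],[0,0,1]])
    if n=='wrist':
        T=np.eye(4);T[:3,:3]=R.from_rotvec(o['tool_rot']).as_matrix();T[:3,3]=o['tool_pos'];T=T@p['tool_from_camera']
    else:T=p['T']
    return K,T
def ray(c,uv):
    K,T=c; d=T[:3,:3]@np.linalg.solve(K,[uv[0],uv[1],1]); return T[:3,3],d
def onz(c,uv,z):
    o,d=ray(c,uv); return o+d*(z-o[2])/d[2]
def tri(c1,u1,c2,u2):
    o1,d1=ray(c1,u1);o2,d2=ray(c2,u2)
    s=np.linalg.lstsq(np.c_[d1,-d2],o2-o1,rcond=None)[0]; a=o1+s[0]*d1;b=o2+s[1]*d2
    return (a+b)/2,np.linalg.norm(a-b)
def proj(c,P):
    K,T=c; q=K@(T[:3,:3].T@(np.asarray(P)-T[:3,3])); return q[:2]/q[2]
def wrist(name):
    o=ctrl.get_obs(); im=ctrl.get_image('wrist'); cv2.imwrite(f'pics/{name}.png',im[:,:,::-1]); np.savez(f'pics/{name}.npz',p=o['tool_pos'],r=o['tool_rot']); print(o['t'],o['tool_pos'],o['tool_rot'])
def wcam(name):
    d=np.load(f'pics/{name}.npz'); return cam('wrist',dict(tool_pos=d['p'],tool_rot=d['r']))
def jogto(pos,yaw_y=None):
    "shift in tool axes, and turn, to TCP pos with tool down and finger line at world angle yaw_y"
    o=ctrl.get_obs(); M=R.from_rotvec(o['tool_rot']).as_matrix(); print('now',o['t'],o['tool_pos'],'fing',np.arctan2(M[1,1],M[0,1]),'tilt',M[:,2])
    print('shift',M.T@(np.array(pos)-o['tool_pos']))
    if yaw_y is not None:
        y=np.array([np.cos(yaw_y),np.sin(yaw_y),0]);z=np.array([0,0,-1.]);G=np.c_[np.cross(y,z),y,z]
        for s in(1,-1):
            G2=G*np.array([s,s,1]); print('rot',R.from_matrix(M.T@G2).as_rotvec())
E
python3 - <<'E'
from h import *
im=cv2.imread('pics/top0.png')
a=cv2.resize(im[150:275,180:250],None,fx=4,fy=4,interpolation=cv2.INTER_CUBIC)
b=cv2.resize(im[145:275,320:450],None,fx=4,fy=4,interpolation=cv2.INTER_CUBIC)[:500]
cv2.imwrite('pics/topc.png',np.hstack([a,b])) 
t=cam('top');s=cam('side')
print(onz(t,(219,196),.034),onz(s,(287,277),.034),tri(t,(219,196),s,(287,277)))
print('tab',onz(t,(367,215),.038),'tin',onz(t,(194,157),.02),'reel',onz(t,(323,257),.045),'jar',onz(t,(440,239),.07))
E
```

```text
[0.5464 0.0375 0.034 ] [0.5462 0.0442 0.034 ] (array([0.5479, 0.0388, 0.0277]), np.float64(0.000464347866614503))
tab [ 0.4953 -0.3994  0.038 ] tin [0.6682 0.122  0.02  ] reel [ 0.3709 -0.2706  0.045 ] jar [ 0.4244 -0.6029  0.07  ]
```

View pics/topc.png

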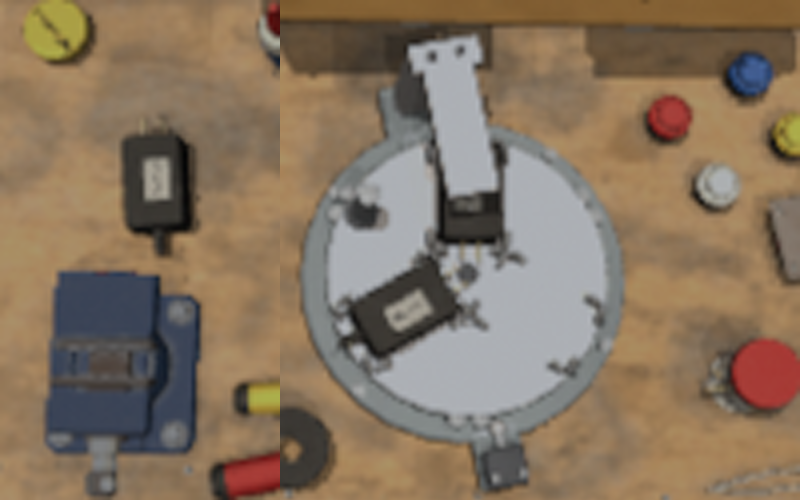

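The crop shows the loose adapter with its prongs away from the robot (155,125) and its cable towards it (160,242). The table axis is at (467,272) and the empty nest's corners centre near (536,312). The handle is at (362,212), on the far side of the axis, and the test-head arm points up the picture. I'll take the wrist camera over the adapter.

```bash
python3 -c "
from h import *
jogto([.55,.04,.23],-np.pi/2)"
```

```text
now 0.1 [0.1778 0.5986 0.2302] fing 1.282008245518143 tilt [-0.0008 -0.0017 -1.    ]
shift [-0.5159 -0.4294  0.0009]
rot [-0.0007  0.0026  2.8528]
rot [-0.0018 -0.0005 -0.2888]
```

The manual's scale: shifts go in shares of 0.8 m and turns go in shares of pi rad. Converting my numbers, -0.516 m is -0.645, -0.429 m is -0.5363, 2.853 rad is 0.9081.

```bash
python3 jog.py '0.085,-0.645,-0.5363,0,0,0,0.9081 | 0.085,-0.645,-0.5363,0,0,0,0.9081 | 0.085,-0.645,-0.5363,0,0,0,0.9081 | 0.085,-0.645,-0.5363,0,0,0,0.9081 | 0.085,-0.645,-0.5363,0,0,0,0.9081 | 0.085,-0.645,-0.5363,0,0,0,0.9081 | 0.085,-0.645,-0.5363,0,0,0,0.9081 | 0.085,-0.645,-0.5363,0,0,0,0.9081 | 0.085,-0.645,-0.5363,0,0,0,0.9081 | 0.085,-0.645,-0.5363,0,0,0,0.9081 | 0.085,-0.645,-0.5363,0,0,0,0.9081 | 0.085,-0.645,-0.5363,0,0,0,0.9081 | 0.085,-0.645,-0.5363,0,0,0,0.9081 | 0.085,-0.645,-0.5363,0,0,0,0.9081 | 0.085,-0.645,-0.5363,0,0,0,0.9081 | 0.085,-0.645,-0.5363,0,0,0,0.9081 | 0.085,-0.645,-0.5363,0,0,0,0.9081 | 0.085,-0.645,-0.5363,0,0,0,0.9081 | 0.085,-0.645,-0.5363,0,0,0,0.9081 | 0.085,-0.645,-0.5363,0,0,0,0.9081'
python3 -c "
from h import *
jogto([.55,.04,.23],-np.pi/2)"
```

```text
t: 1.77
tool_pos: [0.5503, 0.0404, 0.2305]
tool_rot: [-3.094, -0.54, 0.002]
contact_force: [-0.6, -0.7, 1.0]
opening: 0.085
grip_force: 0.0
now 1.7667 [0.5503 0.0404 0.2305] fing -1.225235606616882 tilt [-0.0014  0.0002 -1.    ]
shift [-0.0004  0.0002  0.0005]
rot [-0.0004  0.0014  0.3456]
rot [-0.002  -0.0006 -2.796 ]
```

To row units: 0.04 m is 0.05, 0.346 rad is 0.1101.

```bash
python3 jog.py '0.085,0,0.05,0,0,0,0.1101 | 0.085,0,0.05,0,0,0,0.1101 | 0.085,0,0.05,0,0,0,0.1101 | 0.085,0,0.05,0,0,0,0.1101 | 0.085,0,0.05,0,0,0,0.1101' >/dev/null; python3 -c "
from h import *
wrist('wa')"
python3 jog.py '0.085,0,-0.05,0,0,0,0 | 0.085,0,-0.1,0,0,0,0 | 0.085,0,-0.1,0,0,0,0 | 0.085,0,-0.1,0,0,0,0' >/dev/null; python3 -c "
from h import *
wrist('wb')
cv2.imwrite('pics/wab.png',np.vstack([cv2.imread('pics/wa.png')[60:340],cv2.imread('pics/wb.png')[60:340]]))"
```

```text
2.1833 [0.564  0.0033 0.2307] [-3.1414 -0.0144  0.0015]
2.5667 [0.5633 0.0852 0.2312] [ 3.1413  0.0192 -0.0003]
```

View pics/wab.png

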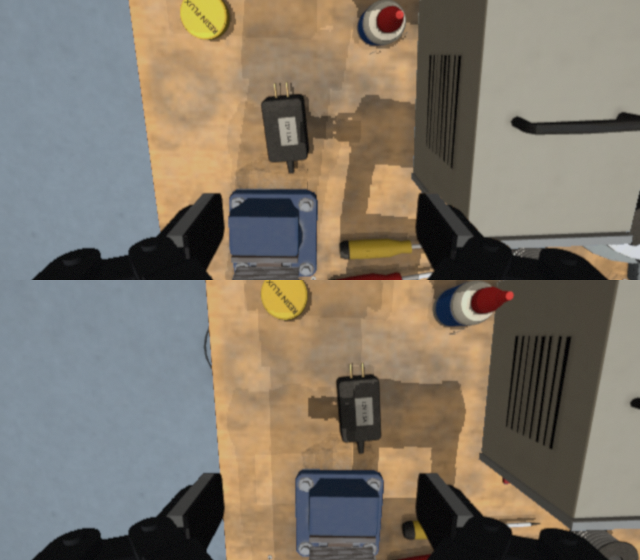

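Picture A shows the adapter block at about (287,190 in the full frame) with its prongs up and cable stub at (291,228). In picture B it is at about (360,190), with the stub at (362,228). The vise, tin and power supply are clear of it. I'll fit the block's silhouette in both views.

```bash
cat >> h.py <<'E'
from scipy.optimize import minimize
def box(p,z0=None,h=.034):
    x,y,yaw=p[:3]; z=p[3] if z0 is None else z0
    c,s=np.cos(yaw),np.sin(yaw)
    return [np.array([x+c*a-s*b,y+s*a+c*b,z+k]) for a in(-.023,.023) for b in(-.034,.038) for k in(0,h)]
def hull(c,pts,shape,k=4):
    q=np.array([proj(c,P) for P in pts]); m=np.zeros(shape,np.uint8)
    cv2.fillConvexPoly(m,np.round(cv2.convexHull(q.astype(np.float32))*16).astype(np.int32),255,cv2.LINE_AA,4); return m/255.
def fit(views,p0,step,z0=None):
    def f(p): return sum(np.abs(hull(c,box(p,z0),m.shape)-m).sum() for c,m in views)
    S=np.vstack([p0]+[np.array(p0)+np.eye(len(p0))[i]*step[i] for i in range(len(p0))])
    r=minimize(f,p0,method='Nelder-Mead',options=dict(initial_simplex=S,maxiter=600,xatol=1e-5,fatol=.01)); return r.x,r.fun
E
cat > fa.py <<'E'
from h import *
V=[]
for n,cx,cy in(('wa',287,190),('wb',360,190)):
    im=cv2.imread(f'pics/{n}.png'); g=im.max(2); m=(g<75).astype(np.uint8)
    m=cv2.morphologyEx(m,cv2.MORPH_CLOSE,np.ones((3,3))); w=np.zeros_like(m); w[cy-55:cy+50,cx-45:cx+45]=1; m*=w
    m=cv2.morphologyEx(m,cv2.MORPH_OPEN,np.ones((13,13)))
    N,l,st,_=cv2.connectedComponentsWithStats(m); i=1+np.argmax(st[1:,4]); m=(l==i).astype(np.uint8)
    c=cv2.findContours(m,0,2)[0][0]; cv2.drawContours(m,[c],-1,1,-1)   # fill label
    print(n,st[i],cv2.minAreaRect(c)); V.append((wcam(n),m.astype(float)))
for p0 in([.55,.04,-1.57,0],[.545,.035,-1.5,.01]):
    p,e=fit(V,p0,[.01,.01,.1,.01]); print(p,e)
p3,e=fit(V,list(p[:3]),[.01,.01,.1],0.); print('z=0',p3,e,[v[1].sum() for v in V])
for v in V: print(fit([v],list(p3),[.005,.005,.05],0.))
E
python3 fa.py
```

```text
wa [263 155  43  29 960] ((283.9877014160156, 168.86476135253906), (26.708044052124023, 43.457157135009766), 84.80557250976562)
wb [ 337  156   44   66 2011] ((358.3256530761719, 188.50404357910156), (65.23817443847656, 42.56988525390625), 88.66777801513672)
[ 0.5421  0.039  -1.4482 -0.0335] 2750.380392156863
[ 0.5425  0.0394 -1.4407 -0.0297] 2747.345098039216
z=0 [ 0.5468  0.0414 -1.4894] 3363.086274509804 [np.float64(960.0), np.float64(2011.0)]
(array([ 0.5507,  0.0463, -1.7991]), np.float64(2159.3960784313726))
(array([ 0.5473,  0.0414, -1.4162]), np.float64(1127.6352941176472))
```

```bash
python3 - <<'E'
s=open('fa.py').read()
s=s.replace("np.ones((3,3)))","np.ones((15,15)))").replace("cv2.drawContours(m,[c],-1,1,-1)   # fill label","m[:]=0; c=cv2.convexHull(max(cv2.findContours((l==i).astype(np.uint8),0,2)[0],key=cv2.contourArea)); cv2.fillPoly(m,[c],1); o=im.copy(); cv2.polylines(o,[c],1,(0,0,255)); OUT.append(o[cy-60:cy+60,cx-60:cx+60])").replace("V=[]","V=[];OUT=[]")
s=s.replace("for p0 in","g0=None\nfor p0 in")
s+="""
for k,v in enumerate(V):
    h=hull(v[0],box(p3,0.),v[1].shape); o=OUT[k]; cx,cy=((287,190),(360,190))[k]
    cc=cv2.findContours((h>.5).astype(np.uint8),0,2)[0][0]-np.array([[cx-60,cy-60]]); o2=o.copy(); cv2.polylines(o2,[cc],1,(0,255,0)); OUT[k]=cv2.resize(np.hstack([o,o2]),None,fx=2.4,fy=2.4,interpolation=0)
cv2.imwrite('pics/fa.png',np.vstack(OUT))
"""
open('fa.py','w').write(s)
E
python3 fa.py
```

```text
wa [ 263  155   47   44 1385] ((285.989990234375, 175.4300079345703), (42.42641067504883, 46.24478530883789), 81.8698959350586)
wb [ 337  155   44   67 2201] ((358.3553466796875, 188.00379943847656), (66.26653289794922, 42.64312744140625), 88.49256896972656)
[ 0.5446  0.0398 -1.4704 -0.0207] 1368.8235294117646
[ 0.5448  0.0398 -1.4763 -0.0198] 1369.5098039215686
z=0 [ 0.5475  0.0407 -1.5118] 1854.5882352941176 [np.float64(1792.0), np.float64(2780.0)]
(array([ 0.5477,  0.0392, -1.5201]), np.float64(1398.1098039215685))
(array([ 0.549 ,  0.0421, -1.4465]), np.float64(366.94509803921574))
```

View pics/fa.png

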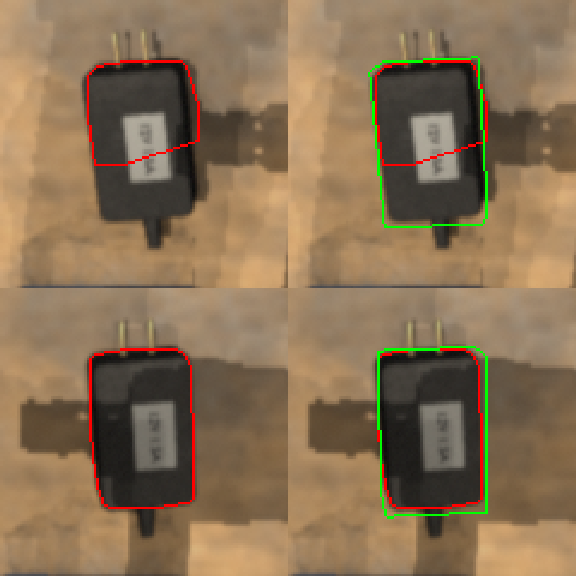

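The fit picture shows the mask missing the lower half of the block in A because the label splits it. The green outline runs 1–2 px beyond the block. I'll segment by saturation instead, since the shadow is brown and the block grey.

```bash
sed -i 's/m=(g<75).astype(np.uint8)/m=((g<105)\&(g.astype(int)-im.min(2)<26)).astype(np.uint8)/' fa.py; sed -i "s/cv2.imwrite('pics\/fa.png'/cv2.imwrite('pics\/fa2.png'/" fa.py; python3 fa.py
```

```text
wa [ 263  155   47   67 2086] ((286.0, 188.0), (66.0, 46.0), 90.0)
wb [ 337  155   44   67 2716] ((358.47265625, 188.01466369628906), (66.2522201538086, 42.539146423339844), 88.40885925292969)
[ 0.5449  0.0403 -1.4962 -0.0165] 421.2156862745098
[ 0.545   0.0405 -1.4975 -0.016 ] 419.6313725490196
z=0 [ 0.5475  0.0405 -1.5144] 831.3019607843137 [np.float64(2835.0), np.float64(2765.0)]
(array([ 0.5476,  0.0392, -1.518 ]), np.float64(358.156862745098))
(array([ 0.5479,  0.0422, -1.4583]), np.float64(382.3725490196079))
```

View pics/fa2.png

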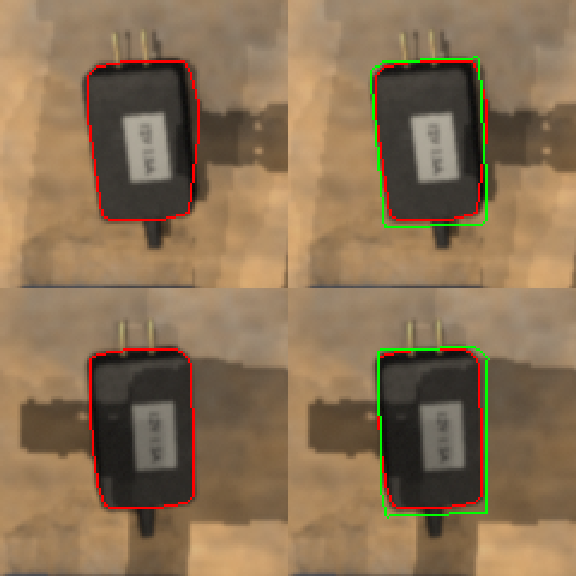

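The mask now follows the block in both views, and the two single-view fits agree to about 3 mm. As a cross-check I'll use the prong tips and stub end: A (281.6,143.8) and (291.2,233.3), B (356.9,144.2) and (361.3,232.9).

Run:
```python
from h import *
a,b=wcam('wa'),wcam('wb')
for ua,ub in(((281.6,143.8),(356.9,144.2)),((291.2,233.3),(361.3,232.9))):
    print(onz(a,ua,.017),onz(b,ub,.017),tri(a,ua,b,ub))
for c,u,v in((a,(281.6,143.8),(291.2,233.3)),(b,(356.9,144.2),(361.3,232.9))):
    d=onz(c,u,.017)-onz(c,v,.017); print(np.arctan2(d[1],d[0])-np.pi/2,np.linalg.norm(d))
jogto([.5477,.0407,.1],-1.5)
```

```text
[0.599  0.0454 0.017 ] [0.5991 0.0451 0.017 ] (array([0.5992, 0.0452, 0.0182]), np.float64(5.73830150079997e-05))
[0.4953 0.0361 0.017 ] [0.4962 0.0353 0.017 ] (array([0.4971, 0.0358, 0.0207]), np.float64(0.0008202691966897429))
-1.482249482771063 0.10415662745260097
-1.4761796770227227 0.1033762561212594
now 2.6167 [0.5635 0.0841 0.2312] fing -1.5607196432379113 tilt [-0.0001 -0.0006 -1.    ]
shift [-0.0162  0.0431  0.1312]
rot [ 0.0006  0.0001 -0.0607]
rot [ 0.0002 -0.0009  3.0809]
```

Prong and stub heights come out at 18–21 mm against the expected 17, and the length is 104 mm, as it should be. The adapter is at (0.547, 0.0405) with yaw -1.479. Descending above it.

To row units: 0.171 m is 0.2138, 0.15 m is 0.1875, -0.082 rad is -0.0261.

```bash
python3 jog.py '0.085,-0.0206,0.0538,0.0438,0,0,-0.0261 | 0.085,-0.0206,0.0538,0.0875,0,0,-0.0261 | 0.085,-0.0206,0.0538,0.1375,0,0,-0.0261 | 0.085,-0.0206,0.0538,0.1875,0,0,-0.0261 | 0.085,-0.0206,0.0538,0.2138,0,0,-0.0261 | 0.085,-0.0206,0.0538,0.2138,0,0,-0.0261 | 0.085,-0.0206,0.0538,0.2138,0,0,-0.0261'
python3 -c "
from h import *
jogto([.5473,.0405,.002],-1.479)"
```

```text
t: 3.2
tool_pos: [0.5465, 0.0394, 0.0592]
tool_rot: [-3.138, -0.138, 0.005]
contact_force: [1.0, -0.4, 0.8]
opening: 0.0848
grip_force: 0.0
now 3.2 [0.5465 0.0394 0.0592] fing -1.4826728395186246 tilt [-0.0031 -0.     -1.    ]
shift [ 0.0011 -0.001   0.0572]
rot [-0.0002  0.0031 -0.0037]
rot [0.0048 0.0004 3.1379]
```

To row units: 0.057 m is 0.0713, 0.05 m is 0.0625.

```bash
python3 jog.py '0.085,0.0013,-0.0013,0.0375,0,0,0 | 0.085,0.0013,-0.0013,0.0625,0,0,0 | 0.085,0.0013,-0.0013,0.0713,0,0,0 | 0.085,0.0013,-0.0013,0.0713,0,0,0' 40
python3 jog.py '0.03,0,0,0,0,0,0 | 0.03,0,0,0,0,0,0 | 0.03,0,0,0,0,0,0 | 0.03,0,0,0,0,0,0 | 0.03,0,0,0,0,0,0 | 0.03,0,0,0,0,0,0 | 0.03,0,0,0,0,0,0 | 0.03,0,0,0,0,0,0' 40
```

```text
t: 3.53
tool_pos: [0.5487, 0.0411, 0.0038]
tool_rot: [3.138, 0.139, -0.0]
contact_force: [-0.1, 0.3, -1.0]
opening: 0.0854
grip_force: 0.0
t: 4.2
tool_pos: [0.5502, 0.0413, 0.0055]
tool_rot: [3.138, 0.14, 0.005]
contact_force: [-1.2, 0.6, 7.1]
opening: 0.0452
grip_force: 42.7
```

The adapter is gripped at 45 mm opening. I'll lift it and carry it high to a hover outside the empty nest, with the nest in the wrist camera's view.

To row units: -0.25 m is -0.3125, -0.04 m is -0.05.

```bash
python3 jog.py '0.03,0,0,-0.05,0,0,0 | 0.03,0,0,-0.1,0,0,0 | 0.03,0,0,-0.15,0,0,0 | 0.03,0,0,-0.2,0,0,0 | 0.03,0,0,-0.25,0,0,0 | 0.03,0,0,-0.3,0,0,0 | 0.03,0,0,-0.3125,0,0,0'
python3 -c "
from h import *
jogto([.433,-.51,.255],-.52)"
```

```text
t: 4.78
tool_pos: [0.5513, 0.0413, 0.262]
tool_rot: [3.137, 0.14, 0.02]
contact_force: [1.5, 0.3, -1.7]
opening: 0.0455
grip_force: 42.1
now 4.7833 [0.5513 0.0413 0.262 ] fing -1.481833262550405 tilt [ 0.0126 -0.0008 -0.9999]
shift [-0.1669  0.5385  0.0059]
rot [ 0.0078 -0.0106 -0.9618]
rot [-0.0125 -0.0092  2.1797]
```

To row units: 0.538 m is 0.6725, -0.167 m is -0.2088, -0.962 rad is -0.3062.

```bash
python3 jog.py '0.03,-0.2088,0.6725,0,0,0,-0.3062 | 0.03,-0.2088,0.6725,0,0,0,-0.3062 | 0.03,-0.2088,0.6725,0,0,0,-0.3062 | 0.03,-0.2088,0.6725,0,0,0,-0.3062 | 0.03,-0.2088,0.6725,0,0,0,-0.3062 | 0.03,-0.2088,0.6725,0,0,0,-0.3062 | 0.03,-0.2088,0.6725,0,0,0,-0.3062 | 0.03,-0.2088,0.6725,0,0,0,-0.3062 | 0.03,-0.2088,0.6725,0,0,0,-0.3062 | 0.03,-0.2088,0.6725,0,0,0,-0.3062 | 0.03,-0.2088,0.6725,0,0,0,-0.3062 | 0.03,-0.2088,0.6725,0,0,0,-0.3062 | 0.03,-0.2088,0.6725,0,0,0,-0.3062 | 0.03,-0.2088,0.6725,0,0,0,-0.3062 | 0.03,-0.2088,0.6725,0,0,0,-0.3062 | 0.03,-0.2088,0.6725,0,0,0,-0.3062 | 0.03,-0.2088,0.6725,0,0,0,-0.3062'
python3 -c "
from h import *
wrist('wc')"
python3 jog.py '0.03,0,-0.05,0,0,0,0 | 0.03,0,-0.0875,0,0,0,0 | 0.03,0,-0.0875,0,0,0,0 | 0.03,0,-0.0875,0,0,0,0 | 0.03,0,-0.0875,0,0,0,0' >/dev/null; python3 -c "
from h import *
wrist('wd')
cv2.imwrite('pics/wcd.png',np.vstack([cv2.imread('pics/wc.png')[:280],cv2.imread('pics/wd.png')[:280]]))"
```

```text
t: 6.2
tool_pos: [0.4293, -0.5091, 0.2518]
tool_rot: [-2.716, -1.573, -0.001]
contact_force: [-0.5, 0.8, -1.2]
opening: 0.0456
grip_force: 42.1
6.2 [ 0.4293 -0.5091  0.2518] [-2.7165 -1.573  -0.0006]
6.6667 [ 0.3699 -0.4736  0.2539] [2.7155 1.5771 0.0007]
```

View pics/wcd.png

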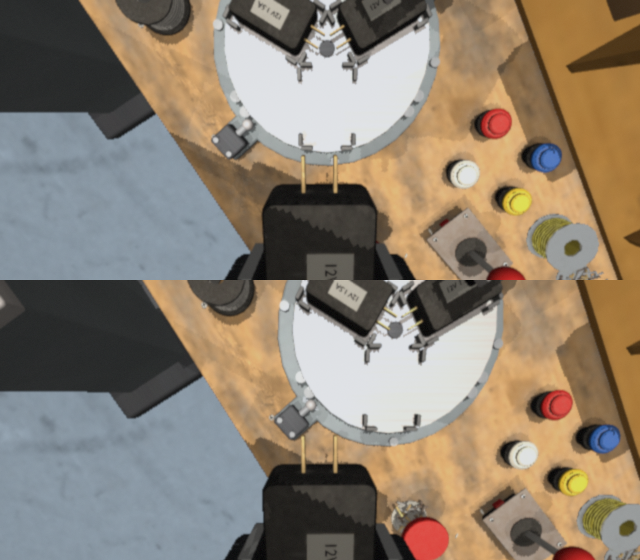

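Pictures C and D show the empty nest's corners. In C they lie near (302,70), (352,70), (306,143), (348,143) with the axis at (327,47). In D they lie near (372,70), (417,70), (370,142), (414,142) with the axis at (395,50). I need one zoom to read them exactly.

```bash
python3 -c "
import cv2,numpy as np
c=cv2.imread('pics/wc.png')[35:160,275:375];d=cv2.imread('pics/wd.png')[35:160,345:445]
cv2.imwrite('pics/z.png',cv2.resize(np.hstack([c,d]),None,fx=4,fy=4,interpolation=cv2.INTER_CUBIC))"
```

```text
(no output)
```

View pics/z.png

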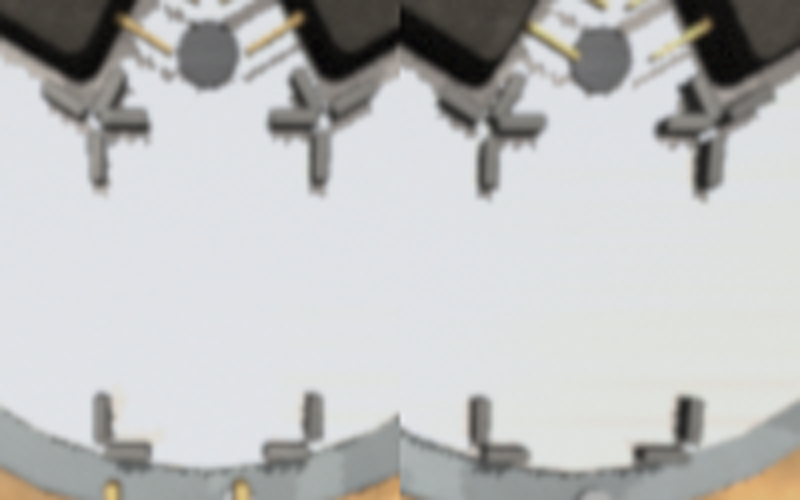

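The zoom gives the inner edges of the corner tops. In C they are (106,128), (310,129), (110,443), (304,444), and in D (498,134), (705,137), (490,445), (688,447). The axis screw is at (208,54) in C and (600,60) in D.

```bash
cat > nest.py <<'E'
from h import *
c,d=wcam('wc'),wcam('wd')
C=[(106,128),(310,129),(110,443),(304,444),(208,54)];D=[(498,134),(705,137),(490,445),(688,447),(600,60)]
C=[(275+u/4-.4,35+v/4-.4) for u,v in C];D=[(345+(u-400)/4-.4,35+v/4-.4) for u,v in D]
P=[]
for a,b in zip(C,D):
    t,e=tri(c,a,d,b); P.append(t); print('tri',t,e,'C@.052',onz(c,a,.052),'D',onz(d,b,.052))
for cm,S in((c,C),(d,D)):
    Q=np.array([onz(cm,s,.052) for s in S[:4]]); ctr=Q.mean(0); r=(Q[2]+Q[3]-Q[0]-Q[1]); yaw=np.arctan2(r[1],r[0])
    print('pocket ctr',ctr,'yaw',yaw,'len',np.linalg.norm(r)/2,'wid',np.linalg.norm(Q[0]-Q[1]),np.linalg.norm(Q[2]-Q[3]),'nest',ctr[:2]+.002*np.array([np.cos(yaw),np.sin(yaw)]),'axis from nest',ctr[:2]-.057*np.array([np.cos(yaw),np.sin(yaw)]),'screw@.04',onz(cm,S[4],.040))
E
python3 nest.py
```

```text
tri [ 0.469  -0.4008  0.0453] 4.998764909216813e-05 C@.052 [ 0.4689 -0.4018  0.052 ] D [ 0.4678 -0.4011  0.052 ]
tri [ 0.5125 -0.4271  0.0513] 0.00032267604076047294 C@.052 [ 0.5125 -0.427   0.052 ] D [ 0.5122 -0.4272  0.052 ]
tri [ 0.4308 -0.4683  0.0518] 0.00041318123228611 C@.052 [ 0.4307 -0.4685  0.052 ] D [ 0.4309 -0.4681  0.052 ]
tri [ 0.4746 -0.4929  0.0589] 0.0002957725248334817 C@.052 [ 0.4748 -0.4939  0.052 ] D [ 0.4761 -0.4944  0.052 ]
tri [ 0.5002 -0.398   0.0411] 0.00013059067099567936 C@.052 [ 0.499  -0.3997  0.052 ] D [ 0.4972 -0.3985  0.052 ]
pocket ctr [ 0.4717 -0.4478  0.052 ] yaw -2.0876249451860853 len 0.07685614232198044 wid 0.05035355958491004 0.05091206735022896 nest [ 0.4707 -0.4495] axis from nest [ 0.4999 -0.3982] screw@.04 [ 0.5003 -0.3979  0.04  ]
pocket ctr [ 0.4717 -0.4477  0.052 ] yaw -2.068919919907077 len 0.07636134801869066 wid 0.051528113511525524 0.05236876573102219 nest [ 0.4708 -0.4495] axis from nest [ 0.499  -0.3976] screw@.04 [ 0.5005 -0.3979  0.04  ]
```

The corner tops average 51.8 mm high (52 expected), the pocket measures 76.6 × 51.3 mm (78 × 52), and the nest is 59.4 mm from the axis screw (59). So the nest is at (0.4708, -0.4495) with yaw -2.085. The prongs show the adapter's origin about 2 mm behind the TCP. Moving above the nest.

```bash
python3 -c "
from h import *
jogto([.4718,-.4478,.085],-.514)"
```

```text
now 6.7167 [ 0.3701 -0.4741  0.254 ] fing -0.5184629735827573 tilt [ 0.0011 -0.0012 -1.    ]
shift [0.0733 0.0751 0.1691]
rot [ 0.0015  0.0005 -0.0045]
rot [ 0.0008 -0.0023  3.1371]
```

To row units: 0.169 m is 0.2113, 0.15 m is 0.1875.

```bash
python3 jog.py '0.03,0.0375,0.0375,0,0,0,0 | 0.03,0.075,0.075,0.0125,0,0,0 | 0.03,0.0913,0.0938,0.0438,0,0,0 | 0.03,0.0913,0.0938,0.0938,0,0,0 | 0.03,0.0913,0.0938,0.1438,0,0,0 | 0.03,0.0913,0.0938,0.1875,0,0,0 | 0.03,0.0913,0.0938,0.2113,0,0,0 | 0.03,0.0913,0.0938,0.2113,0,0,0 | 0.03,0.0913,0.0938,0.2113,0,0,0 | 0.03,0.0913,0.0938,0.2113,0,0,0'
python3 -c "
from h import *
wrist('we');wrist('we2')
jogto([.4718,-.4478,.060],-.514)"
```

```text
t: 7.55
tool_pos: [0.472, -0.4497, 0.0867]
tool_rot: [2.714, 1.575, 0.001]
contact_force: [0.6, 0.4, -1.4]
opening: 0.0455
grip_force: 42.3
7.55 [ 0.472  -0.4497  0.0867] [2.7142 1.5745 0.0011]
7.6 [ 0.4722 -0.4501  0.0876] [2.713  1.5736 0.0015]
now 7.65 [ 0.4721 -0.4502  0.0878] fing -0.5197803399772093 tilt [ 0.0036 -0.0043 -1.    ]
shift [ 0.002  -0.0016  0.0278]
rot [ 0.0053  0.0019 -0.0058]
rot [ 0.003  -0.0082  3.1358]
```

The readings drift by a millimetre or two, so I'll measure the nest directly in the tool frame from this picture.

```bash
python3 -c "
import cv2
c=cv2.imread('pics/we2.png')[0:200,200:440]
cv2.imwrite('pics/z2.png',cv2.resize(c,None,fx=3,fy=3,interpolation=cv2.INTER_CUBIC))"
```

View pics/z2.png

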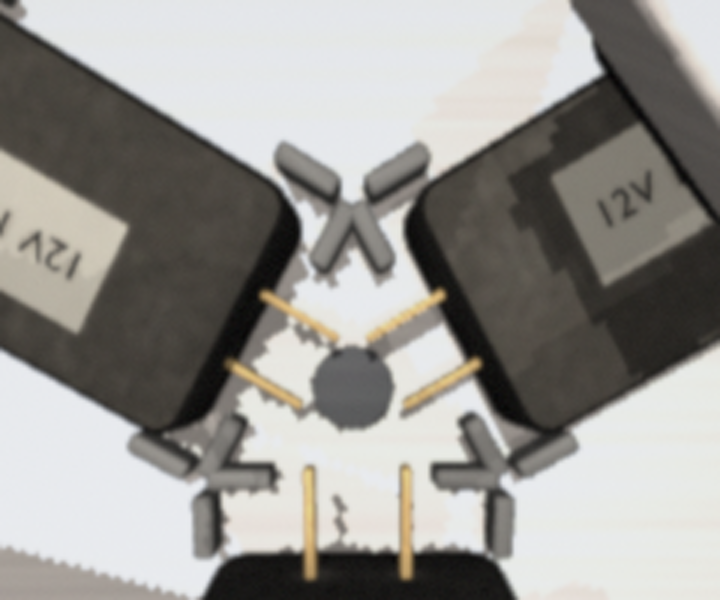

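The tool-frame check puts the screw at x = 59 mm and the inner corner edge at 41 mm, so the nest is at +0.2 mm and the adapter's origin at -1.6 mm. Sideways they agree within 0.5 mm. I'll correct by +2 mm and lower.

The manual's scale: shifts go in shares of 0.8 m and turns go in shares of pi rad. Converting my numbers, 0.038 m is 0.0475, 0.002 m is 0.0025.

```bash
python3 jog.py '0.03,0.0025,-0.0006,0.0125,0,0,0 | 0.03,0.0025,-0.0006,0.025,0,0,0 | 0.03,0.0025,-0.0006,0.035,0,0,0 | 0.03,0.0025,-0.0006,0.0425,0,0,0 | 0.03,0.0025,-0.0006,0.0475,0,0,0 | 0.03,0.0025,-0.0006,0.0475,0,0,0 | 0.03,0.0025,-0.0006,0.0475,0,0,0'
python3 jog.py '0.03,0,0,0.0019,0,0,0 | 0.03,0,0,0.0038,0,0,0 | 0.03,0,0,0.0038,0,0,0'
python3 jog.py '0.03,0,0,0.0019,0,0,0 | 0.03,0,0,0.0019,0,0,0 | 0.03,0,0,0.0019,0,0,0'
```

```text
t: 8.23
tool_pos: [0.4707, -0.4463, 0.0458]
tool_rot: [-2.717, -1.575, 0.0]
contact_force: [-0.3, -0.7, -1.3]
opening: 0.0456
grip_force: 42.4
t: 8.48
tool_pos: [0.4712, -0.4468, 0.0437]
tool_rot: [2.717, 1.575, 0.0]
contact_force: [-0.3, 0.6, -1.1]
opening: 0.0452
grip_force: 42.5
t: 8.73
tool_pos: [0.4714, -0.447, 0.0435]
tool_rot: [2.717, 1.575, 0.0]
contact_force: [-0.9, 2.0, 6.0]
opening: 0.0452
grip_force: 43.3
```

6 N of contact at the seated height (TCP 43.5 mm; it would be about 57 mm if it stood on the corners), so I'm releasing and rising.

To row units: -0.15 m is -0.1875, -0.125 m is -0.1563.

```bash
python3 jog.py '0.07,0,0,0,0,0,0 | 0.07,0,0,0,0,0,0 | 0.07,0,0,0,0,0,0 | 0.07,0,0,0,0,0,0 | 0.07,0,0,0,0,0,0'
python3 jog.py '0.07,0,0,-0.025,0,0,0 | 0.07,0,0,-0.0625,0,0,0 | 0.07,0,0,-0.1125,0,0,0 | 0.07,-0.025,0,-0.1563,0,0,0 | 0.07,-0.0625,0,-0.1875,0,0,0 | 0.07,-0.0625,0,-0.1875,0,0,0 | 0.07,-0.0625,0,-0.1875,0,0,0'
python3 - <<'E'
from h import *
wrist('wf'); c=wcam('wf'); im=cv2.imread('pics/wf.png')
yaw=-2.085; n=np.array([.4708,-.4495]); rm=lambda a,b:n+a*np.array([np.cos(yaw),np.sin(yaw)])+b*np.array([-np.sin(yaw),np.cos(yaw)])
q=[proj(c,[*rm(a,b),.072]) for a,b in((-.038,-.023),(-.038,.023),(.034,.023),(.034,-.023))]
cv2.polylines(im,[np.round(np.array(q)*16).astype(np.int32)],1,(0,255,0),1,cv2.LINE_AA,4)
h=[.5003+.09*np.cos(yaw+np.pi),-.3979+.09*np.sin(yaw+np.pi)]
print('handle guess',h,proj(c,[*h,.11])); cv2.circle(im,tuple(np.round(proj(c,[*h,.11])).astype(int)),4,(0,0,255),1)
cv2.imwrite('pics/wf_o.png',im);
E
```

```text
t: 9.15
tool_pos: [0.4709, -0.4464, 0.0415]
tool_rot: [-2.718, -1.575, 0.0]
contact_force: [-1.0, -0.0, -0.3]
opening: 0.0696
grip_force: 0.0
t: 9.73
tool_pos: [0.4462, -0.492, 0.1947]
tool_rot: [2.715, 1.57, 0.001]
contact_force: [0.6, -0.6, 0.2]
opening: 0.0701
grip_force: 0.0
9.7333 [ 0.4462 -0.492   0.1947] [2.7152 1.5705 0.0009]
handle guess [np.float64(0.5445657489975259), np.float64(-0.3195383801489017)] [ 318.8272 -124.0396]
```

View pics/wf_o.png

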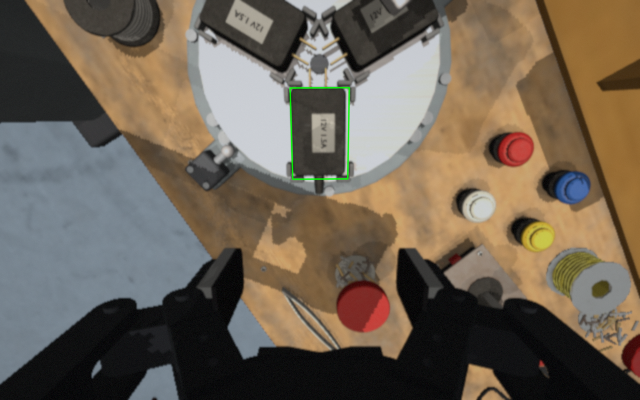

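Picture F shows the adapter seated, with the predicted seat outline (290–350, 87–180) lying right on it and the stub outwards at (320,185). The detent housing is at (213,168). Next I need the base yaw from the housing and the test-head arm, and the handle's position.

Run:
```python
from h import *
A=np.array([.5003,-.3979])
for n,u in(('wc',(231,138)),('wd',(294,139)),('wf',(213,169))):
    p=onz(wcam(n),u,.038)[:2]-A; print(n,np.linalg.norm(p),np.arctan2(p[1],p[0])+np.pi)
t=cam('top'); i,o=[onz(t,u,.138)[:2] for u in((367.5,192.75),(361,155.5))]; d=o-i
print('head',np.arctan2(d[1],d[0]),np.linalg.norm(i-A),np.linalg.norm(o-A),[np.arctan2(*(q-A)[::-1]) for q in(i,o)])
H=[.5448,-.3196]; print('handle top px',proj(t,[*H,.11]),'foot',proj(t,[*H,.038]),proj(t,[*A,.038]))
jogto([.545+.0,-.320,.16],1.05-np.pi/2)
```

```text
wc 0.13647724008601228 0.19283223680213446
wd 0.13688515175360244 0.19318372661747762
wf 0.13461695439575816 0.2217687588165922
head 0.15988793766669493 0.0429146927273336 0.14941087738456357 [np.float64(0.24290186134343064), np.float64(0.1837065728999311)]
handle top px [341.859  193.3472] foot [339.9329 198.0762] [366.4739 213.3249]
now 9.7833 [ 0.4459 -0.4902  0.192 ] fing -0.5210165114568767 tilt [ 0.0006 -0.0002 -1.    ]
shift [0.1969 0.0012 0.032 ]
rot [ 0.0006 -0.0001 -0.0002]
rot [-0.0002 -0.0009  3.1414]
```

The base yaw is about 0.19, from the housing (three views) and the head arm, so the table stands at about -2.28. I'll look at the handle from two places on the way to it.

To row units: 0.115 m is 0.1438, 0.08 m is 0.1.

```bash
python3 jog.py '0.07,0.05,0,-0.0125,0,0,0 | 0.07,0.1,0,-0.0125,0,0,0 | 0.07,0.1438,0,-0.0125,0,0,0 | 0.07,0.1438,0,-0.0125,0,0,0 | 0.07,0.1438,0,-0.0125,0,0,0' >/dev/null;  python3 -c "
from h import *
wrist('wg')"
python3 jog.py '0.05,0.05,0,0,0,0,0 | 0.05,0.075,0.0375,0,0,0,0 | 0.05,0.075,0.0375,0,0,0,0 | 0.05,0.075,0.0375,0,0,0,0'
cat > hd.py <<'E'
from h import *
wrist('wh'); H=[.5448,-.3196,.11]; best={}
for n in('wg','wh'):
    c=wcam(n); u=proj(c,H); im=cv2.imread(f'pics/{n}.png'); x,y=np.round(u).astype(int); x0,y0=max(x-40,0),max(y-40,0); g=cv2.cvtColor(im[y0:y+40,x0:x+40],cv2.COLOR_BGR2GRAY); k=4
    g=cv2.GaussianBlur(cv2.resize(g,None,fx=k,fy=k,interpolation=cv2.INTER_CUBIC),(0,0),2)
    C=cv2.HoughCircles(g,cv2.HOUGH_GRADIENT,1.5,20,param1=80,param2=25,minRadius=34,maxRadius=62)
    C=[] if C is None else [(a/k+x0,b/k+y0,r/k) for a,b,r in C[0][:5]]
    print(n,'pred',u,'exp r',.008*ctrl.camera_params('wrist')['fx']/(np.linalg.norm(c[1][:3,3]-H)))
    for q in C: print('  ',np.array(q),onz(c,q[:2],.11))
    best[n]=(c,C)
for a in best['wg'][1][:3]:
    for b in best['wh'][1][:3]: print(tri(best['wg'][0],a[:2],best['wh'][0],b[:2]))
E
python3 hd.py
```

```text
10.2 [ 0.5036 -0.387   0.1991] [-2.7112 -1.579   0.0018]
t: 10.58
tool_pos: [0.559, -0.3529, 0.1998]
tool_rot: [-2.715, -1.575, 0.002]
contact_force: [-0.2, 0.0, -0.2]
opening: 0.0499
grip_force: 0.0
10.5833 [ 0.559  -0.3529  0.1998] [-2.7151 -1.5754  0.0025]
wg pred [324.6399  96.5134] exp r 11.094178696081595
   [323.8125 102.1875  14.4625] [ 0.5425 -0.3226  0.11  ]
   [325.6875  97.3125  11.125 ] [ 0.5452 -0.3204  0.11  ]
   [320.4375  96.9375   9.25  ] [ 0.5422 -0.3184  0.11  ]
wh pred [281.077  178.1741] exp r 10.800878153898612
   [289.9375 165.1875  13.5625] [ 0.5554 -0.3146  0.11  ]
   [281.6875 178.6875   9.2125] [ 0.545  -0.3201  0.11  ]
   [268.1875 167.0625  14.4625] [ 0.5409 -0.308   0.11  ]
(array([ 0.5443, -0.3207,  0.0393]), np.float64(2.0273607086883003e-05))
(array([ 0.5426, -0.3219,  0.0972]), np.float64(0.0007864784236156823))
(array([ 0.5405, -0.3155,  0.0973]), np.float64(0.014303374931225838))
(array([ 0.5472, -0.3188,  0.0588]), np.float64(0.0005050329534690188))
(array([ 0.5451, -0.3203,  0.1101]), np.float64(0.0003159538588282566))
(array([ 0.543 , -0.3142,  0.1089]), np.float64(0.013133375800474942))
(array([ 0.5449, -0.3177,  0.0519]), np.float64(0.004609501092467278))
(array([ 0.5431, -0.3195,  0.105 ]), np.float64(0.0030169496711222633))
(array([ 0.5405, -0.3133,  0.0989]), np.float64(0.010112718032144538))
```

The handle fits at (0.545, -0.320) with its top at 110 mm in both views, as predicted. Going over it, finger line tangential.

```bash
python3 -c "
from h import *
jogto([.545,-.320,.14],1.057-np.pi/2)"
```

```text
now 10.6333 [ 0.5585 -0.3535  0.2005] fing -0.5203287383725304 tilt [-0.002   0.0008 -1.    ]
shift [ 0.0223 -0.0282  0.0606]
rot [-0.0022  0.0003 -0.0065]
rot [0.0004 0.0034 3.1351]
```

To row units: 0.06 m is 0.075, 0.04 m is 0.05.

```bash
python3 jog.py '0.05,0.0275,-0.035,0.0125,0,0,0 | 0.05,0.0275,-0.035,0.05,0,0,0 | 0.05,0.0275,-0.035,0.075,0,0,0 | 0.05,0.0275,-0.035,0.075,0,0,0 | 0.05,0.0275,-0.035,0.075,0,0,0'
python3 -c "
from h import *
jogto([.545,-.320,.078],1.057-np.pi/2)"
```

```text
t: 11.05
tool_pos: [0.5441, -0.3203, 0.1407]
tool_rot: [-2.717, -1.572, 0.002]
contact_force: [-0.6, 0.5, 0.2]
opening: 0.0497
grip_force: 0.0
now 11.05 [ 0.5441 -0.3203  0.1407] fing -0.5216442045248205 tilt [-0.0025  0.0015 -1.    ]
shift [0.0007 0.0008 0.0627]
rot [-0.0029 -0.0001 -0.0078]
rot [-0.0002  0.0046  3.1337]
```

To row units: 0.062 m is 0.0775, 0.045 m is 0.0563.

```bash
python3 jog.py '0.05,0.0013,0.0013,0.025,0,0,0 | 0.05,0.0013,0.0013,0.0563,0,0,0 | 0.05,0.0013,0.0013,0.0775,0,0,0 | 0.05,0.0013,0.0013,0.0775,0,0,0 | 0.05,0.0013,0.0013,0.0775,0,0,0'
python3 jog.py '0.005,0,0,0,0,0,0 | 0.005,0,0,0,0,0,0 | 0.005,0,0,0,0,0,0 | 0.005,0,0,0,0,0,0 | 0.005,0,0,0,0,0,0 | 0.005,0,0,0,0,0,0 | 0.005,0,0,0,0,0,0' 25
python3 - <<'E'
from h import *
o=ctrl.get_obs(); print(o['tool_pos'],o['q'],o['opening'])
A=np.array([.5003,-.3979]); M=R.from_rotvec(o['tool_rot']).as_matrix(); p0=o['tool_pos'][:2]-A; print('r',np.linalg.norm(p0),np.arctan2(*p0[::-1]))
p0=.09*np.array([np.cos(1.0555),np.sin(1.0555)])
for a in np.arange(.12,1.21,.12):
    c,s=np.cos(a),np.sin(a); d=np.array([c*p0[0]-s*p0[1]-p0[0],s*p0[0]+c*p0[1]-p0[1],0]); print('%.2f'%a,np.round(M.T@d,4))
E
```

```text
t: 11.47
tool_pos: [0.5471, -0.3205, 0.0808]
tool_rot: [2.718, 1.574, 0.0]
contact_force: [-0.2, 0.2, 0.1]
opening: 0.0503
grip_force: 0.0
t: 12.05
tool_pos: [0.5482, -0.3206, 0.0823]
tool_rot: [2.715, 1.574, 0.002]
contact_force: [-0.4, -1.0, 7.2]
opening: 0.0151
grip_force: 25.2
[ 0.5482 -0.3206  0.0823] [-0.646   0.2047  1.7062 -0.0004  1.227  -0.1259] 0.01510184129335438
r 0.0909985677491175 1.0159671233647394
0.12 [-0.0007 -0.0108 -0.    ]
0.24 [-0.0027 -0.0214 -0.0001]
0.36 [-0.0059 -0.0317 -0.0001]
0.48 [-0.0104 -0.0415 -0.0001]
0.60 [-0.016  -0.0507 -0.0002]
0.72 [-0.0226 -0.0592 -0.0002]
0.84 [-0.0302 -0.0669 -0.0002]
0.96 [-0.0387 -0.0735 -0.0002]
1.08 [-0.048  -0.0792 -0.0002]
1.20 [-0.0578 -0.0836 -0.0003]
```

The handle is gripped (15 mm, 25 N). Turning along the 90 mm arc, first half.

To row units: -0.0821 m is -0.1026, -0.0781 m is -0.0976, -1.15 rad is -0.3661.

```bash
python3 jog.py '0.005,-0.0001,-0.0056,0,0,0,-0.0159 | 0.005,-0.0013,-0.0168,0,0,0,-0.0477 | 0.005,-0.0035,-0.0279,0,0,0,-0.0796 | 0.005,-0.0069,-0.0386,0,0,0,-0.1114 | 0.005,-0.0113,-0.0489,0,0,0,-0.1432 | 0.005,-0.0166,-0.0588,0,0,0,-0.1751 | 0.005,-0.0229,-0.0681,0,0,0,-0.2069 | 0.005,-0.0301,-0.0766,0,0,0,-0.2387 | 0.005,-0.0383,-0.0845,0,0,0,-0.2706 | 0.005,-0.047,-0.0915,0,0,0,-0.3024 | 0.005,-0.0565,-0.0976,0,0,0,-0.3342 | 0.005,-0.0665,-0.1026,0,0,0,-0.3661 | 0.005,-0.0665,-0.1026,0,0,0,-0.3661' 25
cat > ang.py <<'E'
from h import *
o=ctrl.get_obs(); A=np.array([.5003,-.3979]); p=o['tool_pos'][:2]-A; M=R.from_rotvec(o['tool_rot']).as_matrix()
a=np.arctan2(p[1],p[0]); print('r',np.linalg.norm(p),'handle ang',a,'tool x ang',np.arctan2(M[1,0],M[0,0]),'table~',(a%(2*np.pi))-np.pi-.193,'grip',o['opening'],o['grip_force'],o['contact_force'],o['q'][5],o['t'])
E
python3 ang.py
```

```text
t: 13.13
tool_pos: [0.4485, -0.3238, 0.0822]
tool_rot: [-1.418, -2.8, -0.003]
contact_force: [-7.4, 10.7, 15.0]
opening: 0.0152
grip_force: 26.8
r 0.09042445691613549 handle ang 2.181368470232477 tool x ang 2.204141019548483 table~ -1.1532241833573162 grip 0.015188752536680991 26.753514111042023 [-7.3916 10.7356 14.9524] -1.3942539332605626 13.1333
```

The table follows (about -1.15), with a moderate radial load of 13 N. I'll do the second half on a 1.5 mm larger radius and raised 1 mm.

To row units: -0.0827 m is -0.1034, -0.0794 m is -0.0993, -1.13 rad is -0.3597.

```bash
python3 jog.py '0.005,0.0018,-0.0058,-0.0013,0,0,-0.0159 | 0.005,0.0006,-0.0171,-0.0013,0,0,-0.0477 | 0.005,-0.0016,-0.0283,-0.0013,0,0,-0.0796 | 0.005,-0.005,-0.0393,-0.0013,0,0,-0.1114 | 0.005,-0.0095,-0.0498,-0.0013,0,0,-0.1432 | 0.005,-0.015,-0.0598,-0.0013,0,0,-0.1751 | 0.005,-0.0215,-0.0693,-0.0013,0,0,-0.2069 | 0.005,-0.0289,-0.078,-0.0013,0,0,-0.2387 | 0.005,-0.037,-0.0859,-0.0013,0,0,-0.2706 | 0.005,-0.046,-0.093,-0.0013,0,0,-0.3024 | 0.005,-0.0556,-0.0993,-0.0013,0,0,-0.3342 | 0.005,-0.0638,-0.1034,-0.0013,0,0,-0.3597 | 0.005,-0.0638,-0.1034,-0.0013,0,0,-0.3597 | 0.005,-0.0638,-0.1034,-0.0013,0,0,-0.3597' 25; python3 ang.py
```

```text
t: 14.3
tool_pos: [0.4114, -0.4161, 0.0823]
tool_rot: [0.297, -3.124, 0.002]
contact_force: [-8.1, -0.7, 6.5]
opening: 0.015
grip_force: 26.0
r 0.09078199215107695 handle ang -2.939792901491142 tool x ang -2.951980226463852 table~ 0.008799752098651192 grip 0.015028268937514059 26.022386848926544 [-8.1086 -0.6972  6.5409] -2.6757156282030556 14.3
```

The estimate is about 0.01 rad, and the tangential load of about 1 N suggests it sits in the detent. Letting go, rising, and measuring the handle and table angle again.

To row units: -0.12 m is -0.15, -0.05 m is -0.0625.

```bash
python3 jog.py '0.045,0,0,0,0,0,0 | 0.045,0,0,0,0,0,0 | 0.045,0,0,0,0,0,0 | 0.045,0,0,0,0,0,0 | 0.045,0,0,0,0,0,0' 25
python3 jog.py '0.045,0,0,-0.025,0,0,0 | 0.045,0,0,-0.0625,0,0,0 | 0.045,-0.0125,0,-0.1125,0,0,0 | 0.045,-0.0375,0,-0.15,0,0,0 | 0.045,-0.0375,0,-0.15,0,0,0 | 0.045,-0.0375,0,-0.15,0,0,0 | 0.045,-0.0375,0,-0.15,0,0,0'
python3 - <<'E'
from h import *
wrist('wi'); c=wcam('wi'); im=cv2.imread('pics/wi.png')
for yaw in (.193,): 
    H=[.5003-.09*np.cos(yaw),-.3979-.09*np.sin(yaw),.11]; u=proj(c,H); print('pred',u)
    x,y=np.round(u).astype(int); x0,y0=max(x-40,0),max(y-40,0); k=4
    g=cv2.cvtColor(im[y0:y+40,x0:x+40],cv2.COLOR_BGR2GRAY); g=cv2.GaussianBlur(cv2.resize(g,None,fx=k,fy=k,interpolation=cv2.INTER_CUBIC),(0,0),2)
    C=cv2.HoughCircles(g,cv2.HOUGH_GRADIENT,1.5,20,param1=80,param2=25,minRadius=34,maxRadius=62)
    for a,b,r in ([] if C is None else C[0][:5]):
        p=onz(c,(a/k+x0,b/k+y0),.11); d=p[:2]-[.5003,-.3979]; print(a/k+x0,b/k+y0,r/k,p,'r',np.linalg.norm(d),'ang',np.arctan2(-d[1],-d[0])-.193)
t=ctrl.get_image('top'); cv2.imwrite('pics/top1.png',t[:,:,::-1])
E
```

```text
t: 14.72
tool_pos: [0.4127, -0.4146, 0.0806]
tool_rot: [-0.297, 3.127, 0.0]
contact_force: [0.4, -0.1, 0.1]
opening: 0.0449
grip_force: 0.0
t: 15.3
tool_pos: [0.4419, -0.4088, 0.2001]
tool_rot: [0.297, -3.127, -0.001]
contact_force: [0.0, -0.3, 0.2]
opening: 0.045
grip_force: 0.0
15.3 [ 0.4419 -0.4088  0.2001] [ 0.2974 -3.1269 -0.0012]
pred [317.9505 166.3851]
317.9375 155.4375 13.9375 [ 0.4042 -0.4167  0.11  ] r 0.09793240245728617 ang -0.00012392153590159993
317.9375 165.1875 8.9125 [ 0.4111 -0.4153  0.11  ] r 0.09087467381038035 ang 7.794972951399859e-05
301.0625 132.1875 10.6 [ 0.3904 -0.4315  0.11  ] r 0.11495115541558076 ang 0.10351199081351009
322.0625 152.4375 9.3625 [ 0.4015 -0.4142  0.11  ] r 0.10012191154078788 ang -0.02979982672692935
```

The handle's circle is at r = 90.9 mm, at table angle 0.00 with base yaw 0.193. One numeric check that the dark detent housing lines up with it, without a viewed picture, then I'll hand in.

Run:
```python
from h import *
A=np.array([.5003,-.3979])
for n in('wc','wd','wf','wi'):
    c=wcam(n); im=cv2.imread(f'pics/{n}.png'); u=proj(c,[*(A-.136*np.array([np.cos(.193),np.sin(.193)])),.038]); x,y=np.round(u).astype(int)
    if not(20<x<620 and 20<y<380): print(n,u,'out'); continue
    w=im[y-22:y+22,x-22:x+22]; m=((w.max(2)<95)&(w.max(2).astype(int)-w.min(2)<20)).astype(np.uint8); m=cv2.morphologyEx(m,cv2.MORPH_OPEN,np.ones((7,7)))
    N,l,s,ce=cv2.connectedComponentsWithStats(m)
    if N<2: print(n,u,'none'); continue
    i=1+np.argmax(s[1:,4]); p=onz(c,ce[i]+[x-22,y-22],.038)[:2]-A; print(n,s[i],np.linalg.norm(p),np.arctan2(-p[1],-p[0]))
```

```text
wc [230.754  137.7146] none
wd [293.9876 138.4426] none
wf [  7  19  37  25 685] 0.13927301489639315 0.24397687633097428
wi [ 17   0  24  37 466] 0.1411303018045409 0.13690896352978132
```

Run:
```python
from h import *
A=np.array([.5003,-.3979])
p=onz(cam('top'),(375.75-.4,261.25-.4),.038)[:2]-A; print('top',np.linalg.norm(p),np.arctan2(-p[1],-p[0]))
for n in('wc','wd','wf','wi'):
  for th in(80,110):
    c=wcam(n); im=cv2.imread(f'pics/{n}.png'); u=proj(c,[*(A-.137*np.array([np.cos(.193),np.sin(.193)])),.038]); x,y=np.round(u).astype(int)
    x0,y0=max(x-40,0),max(y-40,0); w=im[y0:y+40,x0:x+40]; m=((w.max(2)<th)&(w.max(2).astype(int)-w.min(2)<22)).astype(np.uint8); m=cv2.morphologyEx(cv2.morphologyEx(m,cv2.MORPH_CLOSE,np.ones((5,5))),cv2.MORPH_OPEN,np.ones((9,9)))
    for k in sorted(cv2.findContours(m,0,2)[0],key=cv2.contourArea)[::-1][:2]:
        r=cv2.minAreaRect(k); p=onz(c,np.array(r[0])+[x0,y0],.038)[:2]-A; print(n,th,u,np.array(r[0])+[x0,y0],r[1],np.linalg.norm(p),np.arctan2(-p[1],-p[0]))
```

```text
top 0.14041318449453152 0.1736729452398099
wc 110 [230.1015 138.3264] [239.5 149. ] (11.294185638427734, 23.335783004760742) 0.13814698718967983 0.301036965389863
wd 110 [293.3057 139.049 ] [295.  139.5] (25.0, 24.0) 0.135927773165785 0.20453286479740862
wf 80 [207.4243 167.5633] [214.2383 176.4832] (24.98654556274414, 42.46247482299805) 0.13864183258627805 0.26566651845505296
wf 110 [207.4243 167.5633] [211.3049 167.7561] (38.73109436035156, 43.2601318359375) 0.13441982678685513 0.2115554264595097
wi 80 [318.193  102.3034] [328.5 102. ] (20.0, 13.0) 0.13756407171548235 0.12529580049467906
wi 80 [318.193  102.3034] [321.  85.] (8.0, 8.0) 0.15174794600754263 0.17627245912543174
wi 110 [318.193  102.3034] [324.5  98. ] (34.0, 23.0) 0.14080745841237863 0.15260756663903063
wi 110 [318.193  102.3034] [344.5 131.5] (19.0, 25.0) 0.11380323625595504 -0.021694799511690163
```

The housing estimates scatter between 0.15 and 0.21, so I'll feel the detent itself. I'll regrip the handle, nudge ±2.5 mm along the tangent and read the force.

```bash
python3 jog.py '0.045,0.0375,0,0.025,0,0,0 | 0.045,0.0375,0,0.0625,0,0,0 | 0.045,0.0375,0,0.1125,0,0,0 | 0.045,0.0375,0,0.15,0,0,0 | 0.045,0.0375,0,0.15,0,0,0 | 0.045,0.0375,0,0.15,0,0,0' >/dev/null
cat > ft.py <<'E'
from h import *
o=ctrl.get_obs(); M=R.from_rotvec(o['tool_rot']).as_matrix(); print('t',o['t'],'F tool',M.T@o['contact_force'],o['opening'],o['tool_pos'])
E
python3 jog.py '0.005,0,0,0,0,0,0 | 0.005,0,0,0,0,0,0 | 0.005,0,0,0,0,0,0 | 0.005,0,0,0,0,0,0 | 0.005,0,0,0,0,0,0 | 0.005,0,0,0,0,0,0' 25 >/dev/null; python3 ft.py
python3 jog.py '0.005,0,-0.0031,0,0,0,0 | 0.005,0,-0.0031,0,0,0,0 | 0.005,0,-0.0031,0,0,0,0 | 0.005,0,-0.0031,0,0,0,0' >/dev/null; python3 ft.py
python3 jog.py '0.005,0,0.0031,0,0,0,0 | 0.005,0,0.0063,0,0,0,0 | 0.005,0,0.0063,0,0,0,0 | 0.005,0,0.0063,0,0,0,0' >/dev/null; python3 ft.py
python3 jog.py '0.005,0,-0.0031,0,0,0,0 | 0.005,0,-0.0031,0,0,0,0 | 0.005,0,-0.0031,0,0,0,0' >/dev/null; python3 ft.py
```

```text
t 16.4 F tool [-0.0508  2.5523 -6.4843] 0.015122087868589405 [ 0.4137 -0.4159  0.0838]
t 16.7333 F tool [  1.1411   9.6295 -12.1954] 0.014919704961527919 [ 0.4138 -0.4163  0.0837]
t 17.0667 F tool [ 0.6023 -5.0001 -6.4352] 0.014888331583174687 [ 0.4136 -0.4151  0.0838]
t 17.3167 F tool [  0.5472   1.9781 -11.1344] 0.015103888363219001 [ 0.4137 -0.4159  0.0837]
```

The force pushes back both ways (+9.6 N and -5.0 N, against 1 N of plain friction), so the table is in the detent. Releasing, rising and handing in.

To row units: 0.0005 m is 0.0006.

```bash
python3 jog.py '0.045,0,0.0006,0,0,0,0 | 0.045,0,0.0006,0,0,0,0 | 0.045,0,0.0006,0,0,0,0 | 0.045,0,0.0006,0,0,0,0 | 0.045,0,0.0006,0,0,0,0' >/dev/null
python3 jog.py '0.045,0,0,-0.025,0,0,0 | 0.045,0,0,-0.0625,0,0,0 | 0.045,0,0,-0.1125,0,0,0 | 0.045,0,0,-0.15,0,0,0 | 0.045,0,0,-0.15,0,0,0 | 0.045,0,0,-0.15,0,0,0 | 0.045,0,0,-0.15,0,0,0 | 0.045,0,0,-0.15,0,0,0'
python3 - <<'E'
from h import *
print(ctrl.get_obs()['contact_force']); print(ctrl.finish_job())
E
```

```text
t: 18.4
tool_pos: [0.4118, -0.4134, 0.1986]
tool_rot: [0.297, -3.126, -0.005]
contact_force: [-0.2, 0.6, -0.6]
opening: 0.0452
grip_force: 0.0
[-0.2381  0.6344 -0.5956]
the job is handed in; nothing more can be done
None
```

The adapter is in the nest with its stub outwards, the table is turned to the test head and felt in its detent, the handle is released, and the job is handed in at about 18 s; the result was not reported back, and the adapter's seating was last checked by camera before the turn.

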